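Fit a belt sander's platen and hold its belt tensioner back

TASK

Get the upturned belt sander ready for a new belt: lay the black rubber pad squarely on the sander's bed and the bare metal wear plate squarely on top of it, edges flush. Then push the orange bar of the sprung tensioner arm in towards the bed, past the click of the yellow pawl and clearly on beyond it so that the pawl no longer carries the arm, and finish while still holding it pressed back there. Leave the other things on the bench where they are.

Things in the scene. Friction and masses are not known exactly. Their poses are not given: they have to be found in the camera images.
- pad_center (a point): centre (half-way up) of the black rubber pad: a stiff flat bar 56 wide (its x) x 130 long (its y) x 10 thick, about 0.1 kg, lying loose and flat on the bench
- plate_center (a point): centre (half-way up) of the bare aluminium wear plate: 56 wide (its x) x 130 long (its y) x 8 thick, about 0.16 kg, lying loose and flat on the bench; pad and plate can be in either place
- bed (a point): centre of the top face of the sander's bed, 85 above the bench: dark steel, 46 wide (x) x 120 long (y), so pad and plate overhang it by 5 all round; z is up. Within 35 along y of its middle nothing beside it stands higher than 50 above the bench. A drive roller (axis 83 high, radius 20) is fixed 115 off at the -y end, the tensioner is at the +y end
- sander: upturned belt sander, red body fixed on a plywood board 100 x 320, long along its y; origin under its middle on the bench, straight below the bed's centre, axes as the bed's
- bar (a point): centre of the orange push bar at the top of the blue tensioner arm: a round bar, radius 9, 40 long, along the bed's x. At rest, from the bed's centre, it is 35 in x and 137 in y, and 138 above the bench; on its outer (+y) side nothing stands above 115. Push it from there towards the bed (-y): 27 to the click, 46 to the stop, level within 3
- tension_arm (a joint): swing of the arm about a level axis along x, 30 above the bench, 110 below the bar; rad: 0 at rest (sprung out), 0.25 where the pawl clicks in (let go it rests on it at 0.24), 0.42 at the stop; 0.1 is 11 mm at the bar. Its spring resists at the bar with 7 N at rest, 13 N at the stop. Under the bar is its idler roller, radius 19, top 102 above the bench
- pawl (a joint): lift of the yellow pawl, rad: 0 when down; rises to about 0.15 as the arm's pin passes under its hook, drops back to 0 at the click. Post and lever stand, from the bed's centre, at x = 52 to 70, y = 38 to 135, up to 115 above the bench (125 as it clicks)
- pad: the black rubber pad, origin at the centre of its underside
- wear_plate: the wear plate, origin at the centre of its underside
- screwdriver: bystander, leave alone: green-handled screwdriver, 190 long, lying near the robot (mm); origin under its middle
- chuck: bystander, leave alone: black drill chuck, 50 across, 55 high (mm); origin under its middle
- bearing: bystander, leave alone: small steel bearing ring, 28 across, 10 high, between the plates and the sander (mm); origin under its middle
- tape: bystander, leave alone: roll of blue tape, 90 across, 22 high (mm); origin under its middle
- shell: bystander, leave alone: open red housing half, 60 x 160 x 30 (mm); origin under its middle
- battery: bystander, leave alone: black battery pack with a red top, 70 x 100 x 60 (mm); origin under its middle
- jar: bystander, leave alone: clear screw-top jar, 60 across, 80 high (mm); origin under its middle
Things that resemble listed ones, but are neither listed nor needed, are in the scene too. Of the things like the pad, leave any that is blue or purple; of the rest the smaller one is meant.

How it is judged (in metres and radians):
On the way, in this order (a step that is already met when the one before it is completed fails the run):
1. the rubber pad lies squarely on the bed, let go (horizontal distance between pad_center and bed below 0.008 m and angle between the y axis of pad_center and the y axis of bed, either way round below 0.14 rad and angle between pad_center's own z axis and vertical below 0.06 rad and z of pad_center in the frame of bed between 0.002 and 0.008 m and contact force between the fingers and pad below 0.1 N and value of joint tension_arm below 0.1 rad), for 0.2 s.
2. the wear plate lies squarely on the pad, let go, the tensioner still out (all of step 1 and horizontal distance between plate_center and bed below 0.008 m and angle between the y axis of plate_center and the y axis of bed, either way round below 0.14 rad and angle between plate_center's own z axis and vertical below 0.06 rad and z of plate_center in the frame of bed between 0.011 and 0.017 m and horizontal distance between pad_center and plate_center below 0.008 m and angle between the y axis of pad_center and the y axis of plate_center, either way round below 0.14 rad and contact force between the fingers and wear_plate below 0.1 N), for 0.2 s.
3. the arm is pushed back past the pawl's click (value of joint tension_arm above 0.28 rad and value of joint pawl below 0.05 rad), for 0.1 s.
At the end, for the whole second after the job is handed in: Pad on bed, plate on pad, flat, untouched, within 8 mm of the bed's centre and each other and 8 degrees of square; arm past the click, pawl down, held beyond it (joint above 0.28 rad; it rests on the pawl at 0.24) by the fingers pressing the arm with over 3 N (all of step 3 and horizontal distance between each of pad_center, plate_center and bed below 0.008 m and angle between the y axis of each of pad_center, plate_center and the y axis of bed, either way round below 0.14 rad and angle between each of pad_center, plate_center's own z axis and vertical below 0.06 rad and z of pad_center in the frame of bed between 0.002 and 0.008 m and z of plate_center in the frame of bed between 0.011 and 0.017 m and horizontal distance between pad_center and plate_center below 0.008 m and angle between the y axis of pad_center and the y axis of plate_center, either way round below 0.14 rad and contact force between the fingers and pad below 0.1 N and contact force between the fingers and wear_plate below 0.1 N and contact force between the fingers and tension_arm above 3 N); the arm keeps its last pose, push and grip.
It fails at once if a bystander is shifted by more than 30 mm (distance of any of screwdriver, chuck, bearing, tape, shell, battery, jar from where it was at the start of the episode above 0.03 m).
It also fails if it takes over 67 s, if anything falls off the work surface, if the arm or the gripper's body presses on something with over 40 N, if the wrist force passes 120 N, or if a joint passes its speed limit or range.

ROBOT

A 7-joint arm with a two-finger parallel gripper is mounted at the origin on the work surface. World frame = base frame: x ahead of the robot, y to its left, z up, the work surface at z = 0. Lengths are in mm, angles in degrees, forces in N, time in s.
With the tool pointing down it reaches from about 350 to 900 mm from the base axis. Payload 8.1 kg.
Tool frame: the origin (TCP) lies midway between the tips of the shut fingers; the grasp point (between the pads) lies 19 mm behind it; z points along the fingers, y is the line along which they close (so a half turn about z gives the same grasp; the last joint's range is limited). The gripper opens to 92 mm and grips with 3 to 60 N. Pads are 19 mm wide; open, the fingers measure 130 mm over their backs; the gripper's body (75 mm by 190 mm) begins 47 mm behind the grasp point.
Start: joints at [-76.009, 24.895, 1.432, 90.138, -0.665, 64.973, -4.303], TCP at [212.459, 587.795, 226.742] pointing down, gripper open.
Joint ranges: [-149.89, 149.89], [-25.12, 119.58], [-72.63, 75.52], [4.76, 147.25], [-75.54, 255.54], [6.69, 114.76], [-157.13, 157.13]. Speed limits (degrees/s): [127.2, 127.2, 172.46, 172.46, 180, 180, 180].

INTERFACE

Orientations are given as a 3x3 rotation matrix whose columns are the frame's x, y, z axes.
In Python, from station import robot gives the robot as it stands. The module is installed in compiled form; this text tells all that it offers.
- The arm moves only by the tool arm_command, never from a script. Its argument "motion" is a list of rows, each an object with "travel": the shift along the tool's x, y, z in m, a list of three; "dr": the turn, a rotation vector about the tool's x, y, z in degrees, a list of three; "grip": the finger opening in m, from 0 to 0.0918. In form: [{"travel": [dx, dy, dz], "dr": [ax, ay, az], "grip": grip}, ...]. A call has exactly 8 rows; each row shifts and turns the commanded pose from where the row before left it, along the tool's axes as they then stand; what a row does not reach is not made up. A row lasts 1/10 s, in which the tool goes at most 50 mm and 8.59 degrees, less where a joint would pass 70% of its speed; a pose out of reach is approached as far as the arm can. A call is refused whole if a number of a shift passes 0.05 or a number of a turn 8.59, either way. A call with a gripper value outside its range is refused whole. The fingers move at their own pace and stop on an object; the grip force is fixed at half the most. Time passes only in rows, so rows that do not move let the fingers close, or fill a call up. It gives the time, the measured TCP pose, the force, the opening and the grip force at its end, in the units of the state.
- robot.read_state(): the state, without advancing time (a new reading comes with each control period).
- robot.snapshot(name): name is "scene" or "top"; returns a dict with "image" (384x512x3 uint8, blue, green, red), "intrinsics" (3x3 intrinsics, pixels), "R" (3x3) and "t" (3): a world point X has camera coordinates R X + t. Camera axes: x right, y down, z forward; pixel columns grow to the right and rows downward; lengths in mm; the calibration is good to about 2 mm. A picture is of the moment at which its call begins. There is no depth.
- robot.hand_in(): hands the job in; it is judged then, once.
The state is a dict: "time_s": time; "joint_positions": joint angles; "qd": joint speeds; "tau": joint torques, N m; "tool_pos": TCP position; "ee_rot": TCP orientation; "ft_force": force on the tool from outside, world axes, zero at the start; "torque": the same for the moment, N m; "opening": finger opening in mm; "grip_force": force on a finger pad.
Only numpy, scipy, OpenCV 4.12 (cv2) and the standard library are available. Lean on these libraries where they do the work, as an engineer would, in place of code of your own. Each camera call takes 0.05 s, during which the arm holds its last target. There are 200 camera calls.

## Working session

There is one attempt and no reset: what is moved stays moved. The work goes in short steps, Python scripts to look and compute and a tool call to move; the robot and the scene stay as the last step left them, time stands still between calls to the robot, and variables do not carry over. Pictures are saved under pics/ and viewed, at most 10 in all, crops included, and the job is handed in when it is done.

Besides the shell and the picture viewer there is one more tool, called after "Emit:" by a JSON object that holds its "method" and its "body", one argument or row to a line. arm_command: Moves the arm, as the interface text tells. Its arguments: {"type":"object","properties":{"motion":{"type":"array","items":{"type":"object","properties":{"travel":{"type":"array","items":{"type":"number"}},"dr":{"type":"array","items":{"type":"number"}},"grip":{"type":"number"}}}}},"required":["motion"]}

```bash
mkdir -p pics; cat > h.py <<'E'
import numpy as np, cv2
from station import robot
def snap(n,f=None):
    s=robot.snapshot(n)
    s={k:np.array(v) for k,v in s.items()}
    if f: cv2.imwrite('pics/'+f,s['image']); np.savez('pics/'+f+'.npz',**s)
    return s
def load(f): return dict(np.load('pics/'+f+'.npz'))
def ray(s,uv,z):
    uv=np.atleast_2d(uv).astype(float); K,R,t=s['intrinsics'],s['R'],s['t']
    d=(np.linalg.inv(K)@np.c_[uv,np.ones(len(uv))].T).T@R; c=-R.T@t
    return c+d*((z-c[2])/d[:,2])[:,None]
def proj(s,X):
    p=(s['R']@np.atleast_2d(X).T).T+s['t']; p=p@s['intrinsics'].T; return p[:,:2]/p[:,2:]
E
python3 - <<'E'
from h import *
a=snap('top','top1.png');b=snap('scene','scene1.png')
for s in(a,b): print(s['intrinsics'],-s['R'].T@s['t'],s['R'])
st=robot.read_state();print(st)
E
```

```text
[[468.85166396   0.         251.19504904]
 [  0.         468.85166396 189.81412764]
 [  0.           0.           1.        ]] [ 291.07103325  -78.53815276 1333.54873999] [[-0.01834857 -0.99978829 -0.00931197]
 [-0.98139059  0.01978989 -0.19099968]
 [ 0.19114352  0.00563411 -0.98154593]]
[[392.88215257   0.         254.12757311]
 [  0.         392.88215257 196.90364876]
 [  0.           0.           1.        ]] [1045.20853102 -263.78342759  952.8399057 ] [[ 0.36963842  0.92908691 -0.01284336]
 [ 0.7626423  -0.31125631 -0.56700637]
 [-0.53079577  0.19979245 -0.82361327]]
{'time_s': 0.1, 'joint_positions': array([-76.00703836,  24.93277872,   1.43300257,  90.18329475,
        -0.66462084,  64.97241014,  -4.30271638]), 'qd': array([ 0.03979235, -0.13466653,  0.06230237, -0.16118078, -0.07855803,
       -0.03764354, -0.07877935]), 'tau': array([ 2.38524866e-03, -6.69124389e+01,  9.87755992e-01, -3.15145004e+01,
       -6.05192198e-02,  3.75069282e-02,  5.22431071e-05]), 'tool_pos': array([212.36249127, 587.340326  , 226.02441729]), 'ee_rot': array([[-9.40423513e-01,  3.40005150e-01, -3.38260075e-04],
       [ 3.40005288e-01,  9.40422544e-01, -1.35776196e-03],
       [-1.43538658e-04, -1.39188148e-03, -9.99999021e-01]]), 'ft_force': array([-0.81800682,  0.37583862, -0.24459362]), 'torque': array([-0.00766423,  0.02623221, -0.00085969]), 'grip_force': 0.0, 'opening': 91.32236509964424}
```

View pics/top1.png

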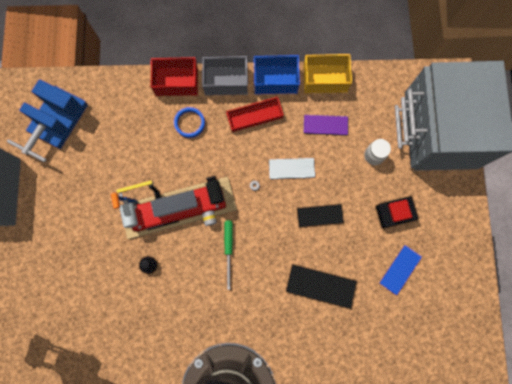

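View pics/scene1.png

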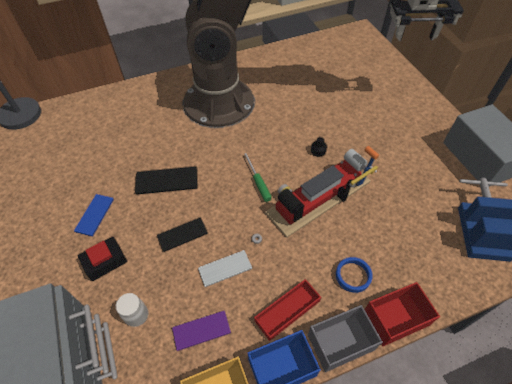

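The pad-like things in the top view are the small black bar (320,215), a large black one (321,286), a blue one (400,270) and a purple one (326,125). The small black bar is the smaller of those neither blue nor purple, so it is the pad. The bare plate is at (292,168), the sander bed at (175,205), and the orange bar at (115,199). I'll measure these and check them in an enlarged crop.

```bash
cat > m.py <<'E'
from h import *
a=load('top1.png');im=a['image'];hsv=cv2.cvtColor(im,cv2.COLOR_BGR2HSV)
def rect(mask,box,s,z,label):
    x0,y0,x1,y1=box;m=np.zeros(mask.shape,np.uint8);m[y0:y1,x0:x1]=mask[y0:y1,x0:x1]*255
    cs=cv2.findContours(m,cv2.RETR_EXTERNAL,cv2.CHAIN_APPROX_NONE)[0];c=max(cs,key=cv2.contourArea)
    P=ray(s,c[:,0,:],z)[:,:2].astype(np.float32);(cx,cy),(w,h),an=cv2.minAreaRect(P)
    if w<h: an+=90; w,h=h,w
    M=cv2.moments(c);g=ray(s,[[M['m10']/M['m00'],M['m01']/M['m00']]],z)[0]
    an=(an-90+90)%180-90
    print(label,'rect c',np.round([cx,cy],1),'LxW',round(w,1),round(h,1),'yaw of long axis from world y',round(an,1),'centroid',np.round(g[:2],1));return c
H,S,V=[hsv[...,i].astype(int) for i in range(3)]
rect(V<60,(285,195,355,235),a,10,'pad')
rect((S<60)&(V>130),(262,150,322,187),a,8,'plate')
rect(V<60,(280,255,365,315),a,10,'bigblack')
rect((S<70)&(V<130),(145,188,200,222),a,85,'bed')
rect((H>5)&(H<16)&(S>200)&(V>180),(105,185,125,215),a,138,'bar')
E
python3 - <<'E'
exec(open('m.py').read())
b=load('scene1.png')['image']
c1=cv2.resize(im[150:245,100:360],None,fx=3,fy=3,interpolation=cv2.INTER_CUBIC)
c2=cv2.resize(b[130:240,250:400],(400,293),interpolation=cv2.INTER_CUBIC)
o=np.zeros((285+293,780,3),np.uint8);o[:285]=c1;o[285:,:400]=c2;cv2.imwrite('pics/crop1.png',o)
E
```

```text
pad rect c [ 471.2 -264.6] LxW 122.7 50.6 yaw of long axis from world y 3.7 centroid [ 471.  -264.7]
plate rect c [ 611.3 -189.2] LxW 132.6 58.7 yaw of long axis from world y 0.9 centroid [ 611.2 -188.7]
bigblack rect c [ 274.1 -258.8] LxW 180.4 73.7 yaw of long axis from world y -15.5 centroid [ 273.8 -259. ]
bed rect c [502.1 137.9] LxW 119.1 63.5 yaw of long axis from world y 0.7 centroid [501.5 139.8]
bar rect c [503.1 282.3] LxW 35.5 11.0 yaw of long axis from world y -78.7 centroid [505.5 281.9]
```

View pics/crop1.png

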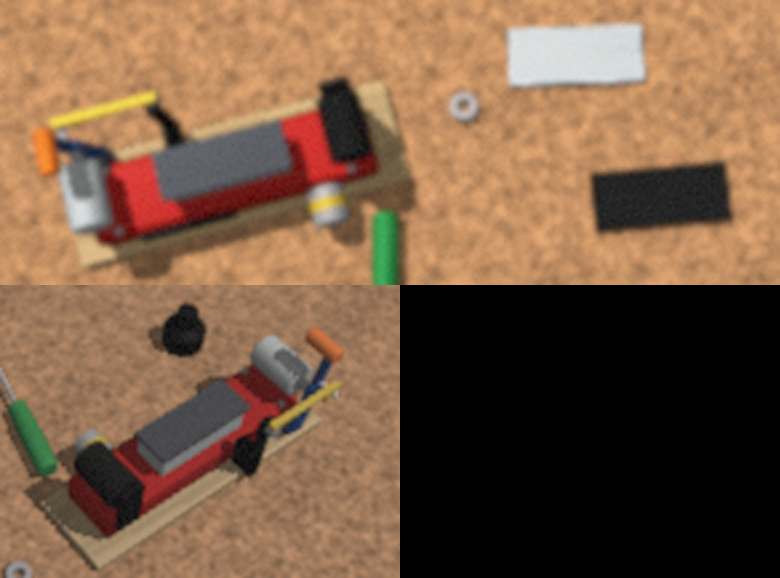

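The crop confirms the small black bar at top-view px (320,215) as the pad and the bare plate at (292,168). The dark bed has its corners at about px (151,202), (194,191), (197,205) and (154,217). The first bed mask leaked, so I'll refine it.

```bash
python3 - <<'E'
exec(open('m.py').read())
B,G,R=[im[...,i].astype(int) for i in range(3)]
print(im[205,172:178],im[215,145],im[205,140])
from scipy import ndimage as nd
m=(np.abs(R-B)<25)&(V<135)&(V>60)
m[:, :149]=0;l,n=nd.label(m);k=l[205,175];mm=(l==k)
rect(mm,(140,180,205,225),a,85,'bed')
rect(V<75,(285,195,355,235),a,10,'pad')
q=cv2.approxPolyDP(cv2.convexHull(np.argwhere(mm)[:,::-1].astype(np.int32)),3,True)[:,0];print(q)
# board: compare with scene view
b=load('scene1.png');im2=b['image'];h2=cv2.cvtColor(im2,cv2.COLOR_BGR2HSV);H2,S2,V2=[h2[...,i].astype(int) for i in range(3)]
rect((H2>3)&(H2<16)&(S2>180)&(V2>150),(360,145,382,162),b,138,'bar scene')
rect(V2<60,(150,210,215,255),b,10,'pad scene')
rect((S2<60)&(V2>130),(190,245,260,290),b,8,'plate scene')
B,G,R=[im2[...,i].astype(int) for i in range(3)]
m=(np.abs(R-B)<22)&(V2<105)&(V2>50);l,n=nd.label(m);print(im2[185,322],l[185,322])
rect(l==l[185,322],(280,150,360,220),b,85,'bed scene')
# predicted corners for check
def pc(s,c,y,hx=23,hy=60,z=85):
    y=np.radians(y);ex=np.array([np.cos(y),np.sin(y)]);ey=np.array([-np.sin(y),np.cos(y)])
    return proj(s,[[*(np.array(c)+i*hx*ex+j*hy*ey),z] for i,j in((1,1),(1,-1),(-1,-1),(-1,1))])
for c,y in(((502,140),14),):
    for s in(a,b): print(np.round(pc(s,c,y),1).tolist())
E
```

```text
pad rect c [ 471.2 -264.6] LxW 122.7 50.6 yaw of long axis from world y 3.7 centroid [ 471.  -264.7]
plate rect c [ 611.3 -189.2] LxW 132.6 58.7 yaw of long axis from world y 0.9 centroid [ 611.2 -188.7]
bigblack rect c [ 274.1 -258.8] LxW 180.4 73.7 yaw of long axis from world y -15.5 centroid [ 273.8 -259. ]
bed rect c [502.1 137.9] LxW 119.1 63.5 yaw of long axis from world y 0.7 centroid [501.5 139.8]
bar rect c [503.1 282.3] LxW 35.5 11.0 yaw of long axis from world y -78.7 centroid [505.5 281.9]
[[107 100  98]
 [105  99  95]
 [104  97  93]
 [103  98  96]
 [ 97  92  89]
 [102  96  95]] [ 57  59 218] [ 49  55 209]
bed rect c [503.8 138.8] LxW 117.3 52.1 yaw of long axis from world y 13.8 centroid [501.4 139. ]
pad rect c [ 470.8 -264.4] LxW 124.0 52.8 yaw of long axis from world y 3.9 centroid [ 470.5 -264.4]
[[196 205]
 [155 215]
 [152 201]
 [192 191]]Traceback (most recent call last):
  File "<stdin>", line 12, in <module>
  File "<string>", line 5, in rect
ValueError: max() iterable argument is empty
```

```bash
python3 - <<'E'
import io,contextlib
with contextlib.redirect_stdout(io.StringIO()): exec(open('m.py').read())
from scipy import ndimage as nd
b=load('scene1.png');im2=b['image'];h2=cv2.cvtColor(im2,cv2.COLOR_BGR2HSV);H2,S2,V2=[h2[...,i].astype(int) for i in range(3)]
print(h2[155,370],h2[150,372],im2[185,322])
def t(*k):
    try: rect(*k)
    except Exception as e: print(k[-1],e)
t((H2>3)&(H2<16)&(S2>150)&(V2>140),(362,145,382,162),b,138,'bar scene')
t(V2<75,(150,210,215,255),b,10,'pad scene')
t((S2<60)&(V2>120),(190,245,260,290),b,8,'plate scene')
B,G,R=[im2[...,i].astype(int) for i in range(3)]
for th in (85,95,105):
  m=(np.abs(R-B)<22)&(V2<th)&(V2>50);l,n=nd.label(m)
  t(l==l[183,320],(280,150,360,220),b,85,'bed scene')
def pc(s,c,y,hx=23,hy=60,z=85):
    y=np.radians(y);ex=np.array([np.cos(y),np.sin(y)]);ey=np.array([-np.sin(y),np.cos(y)])
    return proj(s,[[*(np.array(c)+i*hx*ex+j*hy*ey),z] for i,j in((1,1),(1,-1),(-1,-1),(-1,1))])
for s in(a,b): print(np.round(pc(s,(502,139),13.5),1).tolist())
for s in(a,b): print(np.round(pc(s,(471,-264.5),3.8,28,65,10),1).tolist())
B,G,R=[im[...,i].astype(int) for i in range(3)]
m=((np.abs(R-B)<25)&(V<135)&(V>60));m[:,:149]=0;l,n=nd.label(m)
o=np.where((l==l[205,175])[...,None],(0,255,0),im).astype(np.uint8)[180:225,135:215]
p=im2[150:220,265:385]
cv2.imwrite('pics/c2.png',np.vstack([cv2.resize(o,(480,270),interpolation=0),cv2.resize(p,(480,280),interpolation=0)]))
E
```

```text
[ 11 150 109] [ 11 173 201] [81 78 78]
bar scene rect c [502.4 287.4] LxW 46.3 15.5 yaw of long axis from world y -84.6 centroid [502.7 286.3]
pad scene rect c [ 477.1 -264.8] LxW 129.3 57.7 yaw of long axis from world y 4.3 centroid [ 477.7 -265.9]
plate scene rect c [ 614.6 -188. ] LxW 131.5 59.3 yaw of long axis from world y 1.1 centroid [ 615.2 -188.9]
bed scene rect c [506.6 135.4] LxW 133.8 48.0 yaw of long axis from world y 16.0 centroid [507.4 135. ]
bed scene rect c [508.5 136. ] LxW 133.9 51.9 yaw of long axis from world y 16.1 centroid [507.9 134.9]
bed scene rect c [508.5 136. ] LxW 133.9 51.9 yaw of long axis from world y 16.1 centroid [508.1 135. ]
[[150.1, 200.5], [193.2, 189.5], [197.1, 205.6], [153.7, 216.8]]
[[343.0, 174.9], [309.6, 195.7], [298.8, 184.4], [331.9, 164.5]]
[[296.0, 207.6], [341.4, 203.7], [343.8, 223.2], [298.0, 227.1]]
[[206.9, 231.1], [161.7, 249.6], [155.4, 233.1], [199.6, 215.5]]
```

View pics/c2.png

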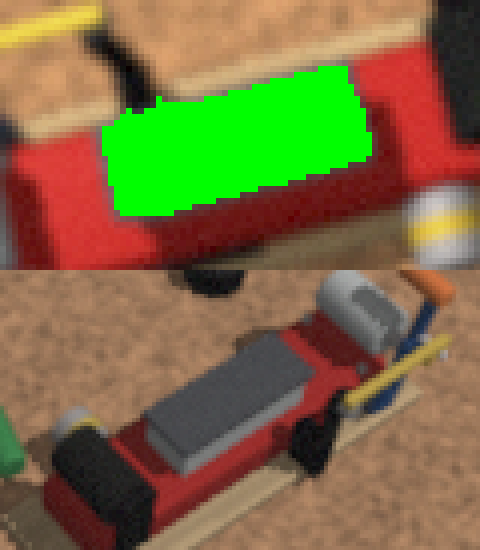

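Bed centre is about (503,138.5) at yaw 13.5°, and the bar measurement agrees with that to within 2 mm. The pad is at about (472,-264.5) at yaw 3.8°, the plate at about (612,-189) at yaw 1°. First I'll turn the tool.

Emit:
{"method": "arm_command", "body": {
  "motion": [
    {"travel": [0,0,0],"dr": [0,0,8.28],"grip": 0.0918},
    {"travel": [0,0,0],"dr": [0,0,8.28],"grip": 0.0918},
    {"travel": [0,0,0],"dr": [0,0,8.28],"grip": 0.0918},
    {"travel": [0,0,0],"dr": [0,0,8.28],"grip": 0.0918},
    {"travel": [0,0,0],"dr": [0,0,8.28],"grip": 0.0918},
    {"travel": [0,0,0],"dr": [0,0,8.28],"grip": 0.0918},
    {"travel": [0,0,0],"dr": [0,0,8.28],"grip": 0.0918},
    {"travel": [0,0,0],"dr": [0,0,8.28],"grip": 0.0918}
  ]
}}

```text
time_s: 0.9
tool_pos: [212.3, 587.5, 226.3]
ee_rot: [[-0.062, 0.998, -0.0], [0.998, 0.062, -0.001], [-0.001, -0.0, -1.0]]
ft_force: [-0.0, -0.2, -0.4]
opening: 91.8
grip_force: 0.0
```

Emit:
{"method": "arm_command", "body": {
  "motion": [
    {"travel": [-0.036,0.025,0],"dr": [0,0,0],"grip": 0.0918},
    {"travel": [-0.036,0.025,0],"dr": [0,0,0],"grip": 0.0918},
    {"travel": [-0.036,0.025,0],"dr": [0,0,0],"grip": 0.0918},
    {"travel": [-0.036,0.025,0],"dr": [0,0,0],"grip": 0.0918},
    {"travel": [-0.036,0.025,0],"dr": [0,0,0],"grip": 0.0918},
    {"travel": [-0.036,0.025,0],"dr": [0,0,0],"grip": 0.0918},
    {"travel": [-0.036,0.025,0],"dr": [0,0,0],"grip": 0.0918},
    {"travel": [-0.036,0.025,0],"dr": [0,0,0],"grip": 0.0918}
  ]
}}

```text
time_s: 1.7
tool_pos: [432.2, 312.4, 226.6]
ee_rot: [[-0.068, 0.998, -0.0], [0.998, 0.068, -0.0], [-0.0, -0.0, -1.0]]
ft_force: [0.7, 0.3, 0.8]
opening: 91.6
grip_force: 0.0
```

Emit:
{"method": "arm_command", "body": {
  "motion": [
    {"travel": [-0.036,0,0],"dr": [0,0,0],"grip": 0.0918},
    {"travel": [-0.036,0,0],"dr": [0,0,0],"grip": 0.0918},
    {"travel": [-0.036,0,0],"dr": [0,0,0],"grip": 0.0918},
    {"travel": [-0.036,0,0],"dr": [0,0,0],"grip": 0.0918},
    {"travel": [-0.036,0,0],"dr": [0,0,0],"grip": 0.0918},
    {"travel": [-0.036,0,0],"dr": [0,0,0],"grip": 0.0918},
    {"travel": [-0.036,0,0],"dr": [0,0,0],"grip": 0.0918},
    {"travel": [-0.036,0,0],"dr": [0,0,0],"grip": 0.0918}
  ]
}}

```text
time_s: 2.5
tool_pos: [450.6, 25.3, 226.6]
ee_rot: [[-0.068, 0.998, -0.0], [0.998, 0.068, 0.0], [0.0, -0.0, -1.0]]
ft_force: [1.5, 0.8, -0.0]
opening: 91.9
grip_force: 0.0
```

Emit:
{"method": "arm_command", "body": {
  "motion": [
    {"travel": [-0.036,0,0],"dr": [0,0,0],"grip": 0.0918},
    {"travel": [-0.036,0,0],"dr": [0,0,0],"grip": 0.0918},
    {"travel": [-0.036,0,0],"dr": [0,0,0],"grip": 0.0918},
    {"travel": [-0.036,0,0],"dr": [0,0,0],"grip": 0.0918},
    {"travel": [-0.036,0,0],"dr": [0,0,0],"grip": 0.0918},
    {"travel": [-0.036,0,0],"dr": [0,0,0],"grip": 0.0918},
    {"travel": [-0.036,0,0.02],"dr": [0,0,0],"grip": 0.0918},
    {"travel": [0,0,0.02],"dr": [0,0,0],"grip": 0.0918}
  ]
}}

```text
time_s: 3.3
tool_pos: [467.7, -230.3, 186.8]
ee_rot: [[-0.062, 0.998, 0.002], [0.998, 0.062, -0.003], [-0.004, 0.002, -1.0]]
ft_force: [0.6, 0.4, -0.3]
opening: 91.9
grip_force: 0.0
```

Emit:
{"method": "arm_command", "body": {
  "motion": [
    {"travel": [-0.017,0.001,0.02],"dr": [0,0,0],"grip": 0.0918},
    {"travel": [-0.017,0.001,0.02],"dr": [0,0,0],"grip": 0.0918},
    {"travel": [0,0,0.03],"dr": [0,0,0],"grip": 0.0918},
    {"travel": [0,0,0.03],"dr": [0,0,0],"grip": 0.0918},
    {"travel": [0,0,0.02],"dr": [0,0,0],"grip": 0.0918},
    {"travel": [0,0,0.01],"dr": [0,0,0],"grip": 0.0918},
    {"travel": [0,0,0],"dr": [0,0,0],"grip": 0.0918},
    {"travel": [0,0,0],"dr": [0,0,0],"grip": 0.0918}
  ]
}}

```text
time_s: 4.1
tool_pos: [472.7, -258.8, 57.3]
ee_rot: [[-0.068, 0.998, 0.0], [0.998, 0.068, -0.0], [-0.0, 0.0, -1.0]]
ft_force: [-0.1, 0.2, 0.2]
opening: 92.1
grip_force: 0.0
```

```bash
python3 - <<'E'
from h import *
a=snap('top','t2.png');b=snap('scene','s2.png')
p=a['image'][160:260,250:390];q=b['image'][160:290,120:280]
o=np.zeros((600,800,3),np.uint8);r=cv2.resize(p,(400,286));o[:286,:400]=r;r=cv2.resize(q,(400,325));o[:325,400:]=r
cv2.imwrite('pics/c3.png',o[:330]);print(robot.read_state()['tool_pos'])
E
```

```text
[ 473.13273176 -258.850467     57.79129175]
```

View pics/c3.png

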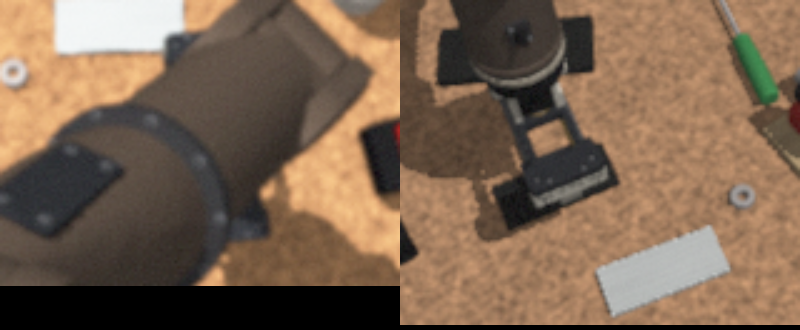

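The top view is blocked by the arm. In the scene crop the gripper straddles the pad, whose ends show at about crop px (515,210) and (605,180). TCP still needs 5.6 mm more in -y, then I'll descend and grip.

Emit:
{"method": "arm_command", "body": {
  "motion": [
    {"travel": [-0.0055,0,0.01],"dr": [0,0,0],"grip": 0.0918},
    {"travel": [0,0,0.015],"dr": [0,0,0],"grip": 0.0918},
    {"travel": [0,0,0.015],"dr": [0,0,0],"grip": 0.0918},
    {"travel": [0,0,0.01],"dr": [0,0,0],"grip": 0.0918},
    {"travel": [0,0,0.004],"dr": [0,0,0],"grip": 0.0918},
    {"travel": [0,0,0],"dr": [0,0,0],"grip": 0.0918},
    {"travel": [0,0,0],"dr": [0,0,0],"grip": 0.0918},
    {"travel": [0,0,0],"dr": [0,0,0],"grip": 0.0918}
  ]
}}

```text
time_s: 5.0
tool_pos: [473.2, -264.3, 3.3]
ee_rot: [[-0.068, 0.998, 0.001], [0.998, 0.068, -0.0], [-0.0, 0.001, -1.0]]
ft_force: [-0.3, 0.3, -0.3]
opening: 91.6
grip_force: 0.0
```

Emit:
{"method": "arm_command", "body": {
  "motion": [
    {"travel": [0,0,0],"dr": [0,0,0],"grip": 0.07},
    {"travel": [0,0,0],"dr": [0,0,0],"grip": 0.05},
    {"travel": [0,0,0],"dr": [0,0,0],"grip": 0.04},
    {"travel": [0,0,0],"dr": [0,0,0],"grip": 0.04},
    {"travel": [0,0,0],"dr": [0,0,0],"grip": 0.04},
    {"travel": [0,0,0],"dr": [0,0,0],"grip": 0.04},
    {"travel": [0,0,0],"dr": [0,0,0],"grip": 0.04},
    {"travel": [0,0,0],"dr": [0,0,0],"grip": 0.04}
  ]
}}

```text
time_s: 5.8
tool_pos: [472.8, -264.0, 2.7]
ee_rot: [[-0.068, 0.998, 0.0], [0.998, 0.068, 0.0], [0.0, 0.0, -1.0]]
ft_force: [0.3, 0.0, 2.1]
opening: 55.5
grip_force: 30.0
```

Emit:
{"method": "arm_command", "body": {
  "motion": [
    {"travel": [0,0,-0.005],"dr": [0,0,0],"grip": 0.04},
    {"travel": [0,0,-0.015],"dr": [0,0,0],"grip": 0.04},
    {"travel": [0,0,-0.025],"dr": [0,0,0],"grip": 0.04},
    {"travel": [0,0,-0.025],"dr": [0,0,0],"grip": 0.04},
    {"travel": [0,0,-0.025],"dr": [0,0,0],"grip": 0.04},
    {"travel": [0.01,0.002,-0.025],"dr": [0,0,0],"grip": 0.04},
    {"travel": [0.02,0.003,-0.025],"dr": [0,0,0],"grip": 0.04},
    {"travel": [0.03,0.005,-0.02],"dr": [0,0,0],"grip": 0.04}
  ]
}}

```text
time_s: 6.6
tool_pos: [478.4, -204.6, 169.4]
ee_rot: [[-0.064, 0.998, 0.001], [0.998, 0.064, -0.001], [-0.001, 0.001, -1.0]]
ft_force: [1.1, 0.6, -0.4]
opening: 55.6
grip_force: 30.0
```

Emit:
{"method": "arm_command", "body": {
  "motion": [
    {"travel": [0.035,0.005,0],"dr": [0,0,0],"grip": 0.04},
    {"travel": [0.04,0.005,0],"dr": [0,0,0],"grip": 0.04},
    {"travel": [0.04,0.006,0],"dr": [0,0,0],"grip": 0.04},
    {"travel": [0.04,0.006,0],"dr": [0,0,0],"grip": 0.04},
    {"travel": [0.04,0.006,0],"dr": [0,0,0],"grip": 0.04},
    {"travel": [0.04,0.006,0],"dr": [0,0,0],"grip": 0.04},
    {"travel": [0.035,0.005,0],"dr": [0,0,0],"grip": 0.04},
    {"travel": [0.03,0.004,0],"dr": [0,0,0],"grip": 0.04}
  ]
}}

```text
time_s: 7.4
tool_pos: [500.9, 100.9, 168.0]
ee_rot: [[-0.069, 0.998, -0.0], [0.998, 0.069, 0.0], [0.0, -0.0, -1.0]]
ft_force: [0.7, -0.0, -1.2]
opening: 55.2
grip_force: 30.0
```

Emit:
{"method": "arm_command", "body": {
  "motion": [
    {"travel": [0.02,0.003,0],"dr": [0,0,0],"grip": 0.04},
    {"travel": [0.01,0.001,0],"dr": [0,0,0],"grip": 0.04},
    {"travel": [0,0,0],"dr": [0,0,-3.2],"grip": 0.04},
    {"travel": [0,0,0],"dr": [0,0,-3.2],"grip": 0.04},
    {"travel": [0,0,0],"dr": [0,0,-3.2],"grip": 0.04},
    {"travel": [0,0,0],"dr": [0,0,0],"grip": 0.04},
    {"travel": [0,0,0],"dr": [0,0,0],"grip": 0.04},
    {"travel": [0,0,0],"dr": [0,0,0],"grip": 0.04}
  ]
}}

```text
time_s: 8.2
tool_pos: [503.2, 128.5, 167.8]
ee_rot: [[-0.231, 0.973, -0.0], [0.973, 0.231, -0.0], [-0.0, -0.0, -1.0]]
ft_force: [-0.4, 1.4, -0.9]
opening: 55.7
grip_force: 30.0
```

Emit:
{"method": "arm_command", "body": {
  "motion": [
    {"travel": [0.005,0.001,0.01],"dr": [0,0,0],"grip": 0.04},
    {"travel": [0.005,0.001,0.015],"dr": [0,0,0],"grip": 0.04},
    {"travel": [0,0,0.015],"dr": [0,0,0],"grip": 0.04},
    {"travel": [0,0,0.01],"dr": [0,0,0],"grip": 0.04},
    {"travel": [0,0,0.01],"dr": [0,0,0],"grip": 0.04},
    {"travel": [0,0,0],"dr": [0,0,0],"grip": 0.04},
    {"travel": [0,0,0],"dr": [0,0,0],"grip": 0.04},
    {"travel": [0,0,0],"dr": [0,0,0],"grip": 0.04}
  ]
}}

```text
time_s: 9.0
tool_pos: [503.3, 139.1, 108.2]
ee_rot: [[-0.233, 0.972, 0.001], [0.972, 0.233, 0.0], [0.0, 0.001, -1.0]]
ft_force: [0.4, -0.1, -0.9]
opening: 55.7
grip_force: 30.0
```

```bash
python3 - <<'E'
from h import *
a=snap('top','t3.png');b=snap('scene','s3.png')
p=a['image'][160:250,110:230];q=b['image'][130:230,260:400]
o=np.zeros((300,800,3),np.uint8);o[:300,:400]=cv2.resize(p,(400,300));o[:286,400:]=cv2.resize(q,(400,286))
cv2.imwrite('pics/c4.png',o);print(robot.read_state()['tool_pos'])
E
```

```text
[503.26227941 139.24406329 108.2830234 ]
```

View pics/c4.png

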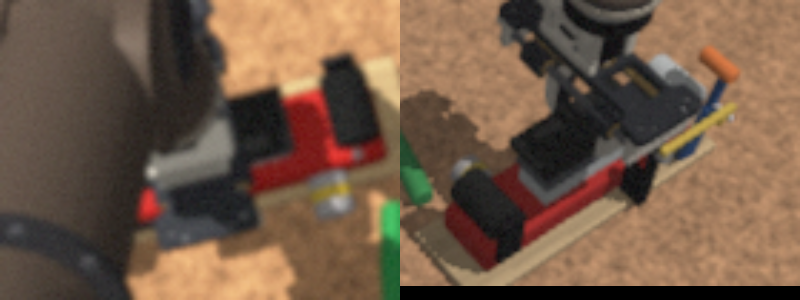

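The pad is over the bed, squared up. In the top crop its end is at about px (285,115), slightly beyond the bed's. I'll lower it and release.

Emit:
{"method": "arm_command", "body": {
  "motion": [
    {"travel": [0,0,0.008],"dr": [0,0,0],"grip": 0.04},
    {"travel": [0,0,0.007],"dr": [0,0,0],"grip": 0.04},
    {"travel": [0,0,0.004],"dr": [0,0,0],"grip": 0.04},
    {"travel": [0,0,0.0015],"dr": [0,0,0],"grip": 0.04},
    {"travel": [0,0,0],"dr": [0,0,0],"grip": 0.04},
    {"travel": [0,0,0],"dr": [0,0,0],"grip": 0.04},
    {"travel": [0,0,0],"dr": [0,0,0],"grip": 0.04},
    {"travel": [0,0,0],"dr": [0,0,0],"grip": 0.04}
  ]
}}

```text
time_s: 9.9
tool_pos: [502.4, 139.1, 87.6]
ee_rot: [[-0.233, 0.972, -0.001], [0.972, 0.233, 0.001], [0.001, -0.001, -1.0]]
ft_force: [-4.8, -0.1, 12.7]
opening: 55.1
grip_force: 30.0
```

Emit:
{"method": "arm_command", "body": {
  "motion": [
    {"travel": [0,0,0],"dr": [0,0,0],"grip": 0.075},
    {"travel": [0,0,0],"dr": [0,0,0],"grip": 0.075},
    {"travel": [0,0,0],"dr": [0,0,0],"grip": 0.075},
    {"travel": [0,0,-0.01],"dr": [0,0,0],"grip": 0.075},
    {"travel": [0,0,-0.02],"dr": [0,0,0],"grip": 0.075},
    {"travel": [0,0,-0.03],"dr": [0,0,0],"grip": 0.0918},
    {"travel": [-0.01,0,-0.03],"dr": [0,0,0],"grip": 0.0918},
    {"travel": [-0.02,0,0],"dr": [0,0,0],"grip": 0.0918}
  ]
}}

```text
time_s: 10.7
tool_pos: [512.0, 111.4, 181.3]
ee_rot: [[-0.236, 0.972, 0.006], [0.972, 0.236, 0.003], [0.001, 0.006, -1.0]]
ft_force: [0.1, -0.1, 0.0]
opening: 90.5
grip_force: 0.0
```

Emit:
{"method": "arm_command", "body": {
  "motion": [
    {"travel": [-0.03,0.002,0],"dr": [0,0,0],"grip": 0.0918},
    {"travel": [-0.04,0.004,0],"dr": [0,0,0],"grip": 0.0918},
    {"travel": [-0.045,0.004,0],"dr": [0,0,0],"grip": 0.0918},
    {"travel": [-0.045,0.004,0],"dr": [0,0,0],"grip": 0.0918},
    {"travel": [-0.045,0.004,0],"dr": [0,0,0],"grip": 0.0918},
    {"travel": [-0.045,0.004,0],"dr": [0,0,0],"grip": 0.0918},
    {"travel": [-0.04,0.004,0],"dr": [0,0,0],"grip": 0.0918},
    {"travel": [-0.025,0,0],"dr": [0,0,0],"grip": 0.0918}
  ]
}}

```text
time_s: 11.5
tool_pos: [608.9, -194.2, 178.0]
ee_rot: [[-0.23, 0.973, 0.001], [0.973, 0.23, -0.002], [-0.002, 0.0, -1.0]]
ft_force: [0.5, -0.9, 0.1]
opening: 92.1
grip_force: 0.0
```

Emit:
{"method": "arm_command", "body": {
  "motion": [
    {"travel": [0,0,0],"dr": [0,0,4.2],"grip": 0.0918},
    {"travel": [0,0,0],"dr": [0,0,4.2],"grip": 0.0918},
    {"travel": [0,0,0.01],"dr": [0,0,4.2],"grip": 0.0918},
    {"travel": [0,0,0.03],"dr": [0,0,0],"grip": 0.0918},
    {"travel": [0,0,0.03],"dr": [0,0,0],"grip": 0.0918},
    {"travel": [0,0,0.03],"dr": [0,0,0],"grip": 0.0918},
    {"travel": [0,0,0.02],"dr": [0,0,0],"grip": 0.0918},
    {"travel": [0,0,0],"dr": [0,0,0],"grip": 0.0918}
  ]
}}

```text
time_s: 12.3
tool_pos: [606.9, -189.4, 55.0]
ee_rot: [[-0.016, 1.0, -0.005], [1.0, 0.016, 0.001], [0.001, -0.005, -1.0]]
ft_force: [-0.3, 0.1, -0.3]
opening: 91.6
grip_force: 0.0
```

```bash
python3 - <<'E'
from h import *
a=snap('top','t4.png');b=snap('scene','s4.png')
p=a['image'][170:230,130:220];q=b['image'][140:230,270:390]
o=np.zeros((300,800,3),np.uint8);o[:267,:400]=cv2.resize(p,(400,267));o[:300,400:]=cv2.resize(q,(400,300))
cv2.imwrite('pics/c5.png',o);print(robot.read_state()['tool_pos'])
im=a['image'];V=im.max(2);m=np.zeros(V.shape,np.uint8);m[182:226,143:204]=(V[182:226,143:204]<60)*255
m=cv2.morphologyEx(m,cv2.MORPH_OPEN,np.ones((7,7)))
c=max(cv2.findContours(m,0,1)[0],key=cv2.contourArea)
P=ray(a,c[:,0],95)[:,:2].astype(np.float32);print(cv2.minAreaRect(P),cv2.boundingRect(c))
E
```

```text
[ 608.77992808 -190.54950816   57.98139448]Traceback (most recent call last):
  File "<stdin>", line 8, in <module>
ValueError: max() iterable argument is empty
```

View pics/c5.png

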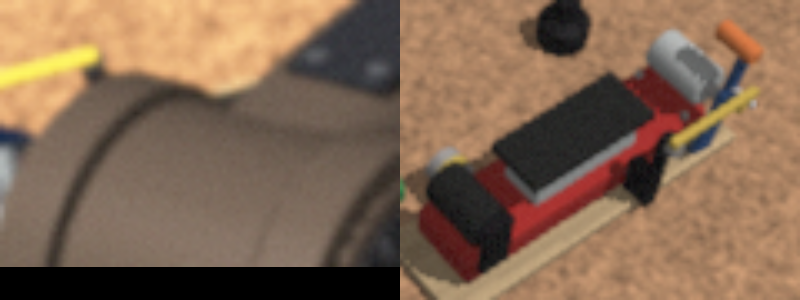

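The scene view shows the pad lying flat on the bed, with corners at about px (298.5,184.4), (311,198), (346.5,174.5) and (334,162). I'll compare its centre with the bed's, using the same camera for both.

```bash
python3 - <<'E'
from h import *
b=load('s4.png')
bed=np.array([(301.5,185.75),(310.75,197.5),(343.5,175.75),(335,165.75)])
pad=np.array([(298.5,184.4),(311.1,198.2),(346.5,174.5),(333.9,162.2)])
for n,q,z in(('bed',bed,85),('pad',pad,95)):
    X=ray(b,q,z)[:,:2];y=(X[2]+X[3]-X[0]-X[1]);print(n,X.mean(0).round(1),np.degrees(np.arctan2(-y[0],y[1])).round(1),np.linalg.norm(y)/2,np.linalg.norm(X[0]+X[3]-X[1]-X[2])/2)
# subpixel-ish: mask for pad top
im=b['image'];V=im.max(2).astype(int);m=np.zeros(V.shape,np.uint8);m[158:202,294:352]=(V[158:202,294:352]<58)*255
m=cv2.morphologyEx(m,cv2.MORPH_OPEN,np.ones((5,5)))
n,l,st,ce=cv2.connectedComponentsWithStats(m);k=l[180,322]
c=max(cv2.findContours((l==k).astype(np.uint8),0,1)[0],key=cv2.contourArea)
print(cv2.minAreaRect(ray(b,c[:,0],95)[:,:2].astype(np.float32)))
E
```

```text
bed [507.9 141.8] 14.1 120.83854671281294 42.80437989380386
pad [509.6 138.9] 14.9 129.5429787402318 53.828769214597685
((506.8149719238281, 137.0072021484375), (55.47892761230469, 129.7574005126953), 14.038093566894531)
```

Emit:
{"method": "arm_command", "body": {
  "motion": [
    {"travel": [0.0015,0.0035,0.01],"dr": [0,0,0],"grip": 0.0918},
    {"travel": [0,0,0.015],"dr": [0,0,0],"grip": 0.0918},
    {"travel": [0,0,0.015],"dr": [0,0,0],"grip": 0.0918},
    {"travel": [0,0,0.01],"dr": [0,0,0],"grip": 0.0918},
    {"travel": [0,0,0.005],"dr": [0,0,0],"grip": 0.0918},
    {"travel": [0,0,0],"dr": [0,0,0],"grip": 0.0918},
    {"travel": [0,0,0],"dr": [0,0,0],"grip": 0.0918},
    {"travel": [0,0,0],"dr": [0,0,0],"grip": 0.0918}
  ]
}}

```text
time_s: 13.2
tool_pos: [612.3, -188.9, 2.4]
ee_rot: [[-0.015, 1.0, 0.001], [1.0, 0.015, -0.0], [-0.0, 0.001, -1.0]]
ft_force: [-0.2, -0.5, -0.1]
opening: 92.3
grip_force: 0.0
```

Emit:
{"method": "arm_command", "body": {
  "motion": [
    {"travel": [0,0,0],"dr": [0,0,0],"grip": 0.07},
    {"travel": [0,0,0],"dr": [0,0,0],"grip": 0.05},
    {"travel": [0,0,0],"dr": [0,0,0],"grip": 0.04},
    {"travel": [0,0,0],"dr": [0,0,0],"grip": 0.04},
    {"travel": [0,0,0],"dr": [0,0,0],"grip": 0.04},
    {"travel": [0,0,0],"dr": [0,0,0],"grip": 0.04},
    {"travel": [0,0,0],"dr": [0,0,0],"grip": 0.04},
    {"travel": [0,0,0],"dr": [0,0,0],"grip": 0.04}
  ]
}}

```text
time_s: 14.0
tool_pos: [612.1, -188.7, 2.2]
ee_rot: [[-0.015, 1.0, 0.0], [1.0, 0.015, 0.0], [0.0, 0.0, -1.0]]
ft_force: [-0.4, 0.0, -0.0]
opening: 55.4
grip_force: 30.0
```

Emit:
{"method": "arm_command", "body": {
  "motion": [
    {"travel": [0,0,-0.005],"dr": [0,0,0],"grip": 0.04},
    {"travel": [0,0,-0.015],"dr": [0,0,0],"grip": 0.04},
    {"travel": [0,0,-0.025],"dr": [0,0,0],"grip": 0.04},
    {"travel": [0,0,-0.03],"dr": [0,0,0],"grip": 0.04},
    {"travel": [0,0,-0.03],"dr": [0,0,0],"grip": 0.04},
    {"travel": [0,-0.005,-0.03],"dr": [0,0,0],"grip": 0.04},
    {"travel": [0.01,-0.01,-0.025],"dr": [0,0,0],"grip": 0.04},
    {"travel": [0.02,-0.015,-0.01],"dr": [0,0,0],"grip": 0.04}
  ]
}}

```text
time_s: 14.8
tool_pos: [582.5, -161.5, 176.1]
ee_rot: [[-0.013, 1.0, 0.005], [1.0, 0.013, -0.002], [-0.002, 0.005, -1.0]]
ft_force: [0.4, 0.6, -0.2]
opening: 55.4
grip_force: 30.0
```

Emit:
{"method": "arm_command", "body": {
  "motion": [
    {"travel": [0.03,-0.015,0],"dr": [0,0,0],"grip": 0.04},
    {"travel": [0.04,-0.015,0],"dr": [0,0,0],"grip": 0.04},
    {"travel": [0.04,-0.015,0],"dr": [0,0,0],"grip": 0.04},
    {"travel": [0.04,-0.01,0],"dr": [0,0,0],"grip": 0.04},
    {"travel": [0.04,-0.01,0],"dr": [0,0,0],"grip": 0.04},
    {"travel": [0.04,-0.01,0],"dr": [0,0,0],"grip": 0.04},
    {"travel": [0.04,0,0],"dr": [0,0,0],"grip": 0.04},
    {"travel": [0.025,0,0],"dr": [0,0,0],"grip": 0.04}
  ]
}}

```text
time_s: 15.6
tool_pos: [501.4, 137.9, 173.3]
ee_rot: [[-0.018, 1.0, 0.0], [1.0, 0.018, 0.002], [0.002, 0.001, -1.0]]
ft_force: [-0.3, -0.2, -1.8]
opening: 55.4
grip_force: 30.0
```

Emit:
{"method": "arm_command", "body": {
  "motion": [
    {"travel": [0,0,0],"dr": [0,0,-4.2],"grip": 0.04},
    {"travel": [0,0,0],"dr": [0,0,-4.2],"grip": 0.04},
    {"travel": [0,0,0],"dr": [0,0,-4.2],"grip": 0.04},
    {"travel": [0,0,0],"dr": [0,0,0],"grip": 0.04},
    {"travel": [0,0,0],"dr": [0,0,0],"grip": 0.04},
    {"travel": [0,0,0],"dr": [0,0,0],"grip": 0.04},
    {"travel": [0,0,0],"dr": [0,0,0],"grip": 0.04},
    {"travel": [0,0,0],"dr": [0,0,0],"grip": 0.04}
  ]
}}

```text
time_s: 16.4
tool_pos: [502.0, 134.6, 172.3]
ee_rot: [[-0.233, 0.973, -0.0], [0.973, 0.233, -0.0], [-0.0, -0.0, -1.0]]
ft_force: [-0.1, -0.5, -1.3]
opening: 54.9
grip_force: 30.0
```

Emit:
{"method": "arm_command", "body": {
  "motion": [
    {"travel": [0.004,0.0015,0.01],"dr": [0,0,0],"grip": 0.04},
    {"travel": [0,0,0.015],"dr": [0,0,0],"grip": 0.04},
    {"travel": [0,0,0.015],"dr": [0,0,0],"grip": 0.04},
    {"travel": [0,0,0.015],"dr": [0,0,0],"grip": 0.04},
    {"travel": [0,0,0.01],"dr": [0,0,0],"grip": 0.04},
    {"travel": [0,0,0],"dr": [0,0,0],"grip": 0.04},
    {"travel": [0,0,0],"dr": [0,0,0],"grip": 0.04},
    {"travel": [0,0,0],"dr": [0,0,0],"grip": 0.04}
  ]
}}

```text
time_s: 17.2
tool_pos: [503.1, 139.0, 107.8]
ee_rot: [[-0.233, 0.972, 0.001], [0.972, 0.233, 0.0], [0.0, 0.001, -1.0]]
ft_force: [0.0, 0.2, -0.7]
opening: 55.4
grip_force: 30.0
```

```bash
python3 - <<'E'
from h import *
b=snap('scene','s5.png');print(robot.read_state()['tool_pos'])
q=b['image'][140:230,270:390];cv2.imwrite('pics/c6.png',cv2.resize(q,(800,600)))
E
```

```text
[503.04986243 138.9948007  107.82745506]
```

View pics/c6.png

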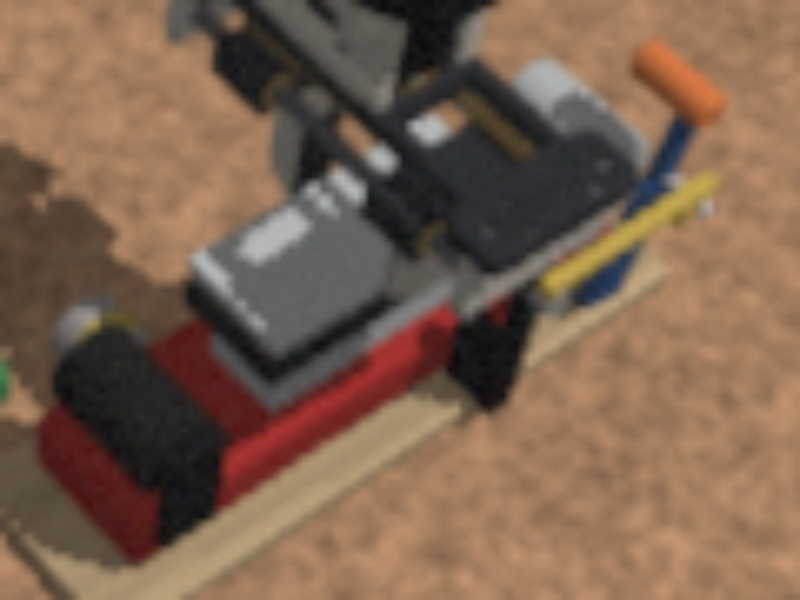

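The plate hangs above the pad with its end at (190-270, 250-360), in line with the pad's. I'll lower and release it.

Emit:
{"method": "arm_command", "body": {
  "motion": [
    {"travel": [0,0,0.005],"dr": [0,0,0],"grip": 0.04},
    {"travel": [0,0,0.003],"dr": [0,0,0],"grip": 0.04},
    {"travel": [0,0,0.0015],"dr": [0,0,0],"grip": 0.04},
    {"travel": [0,0,0.001],"dr": [0,0,0],"grip": 0.04},
    {"travel": [0,0,0],"dr": [0,0,0],"grip": 0.04},
    {"travel": [0,0,0],"dr": [0,0,0],"grip": 0.04},
    {"travel": [0,0,0],"dr": [0,0,0],"grip": 0.04},
    {"travel": [0,0,0],"dr": [0,0,0],"grip": 0.04}
  ]
}}

```text
time_s: 18.05
tool_pos: [502.4, 138.8, 97.2]
ee_rot: [[-0.233, 0.972, -0.0], [0.972, 0.233, 0.0], [0.001, -0.0, -1.0]]
ft_force: [-3.4, -0.2, 7.8]
opening: 55.3
grip_force: 30.0
```

Emit:
{"method": "arm_command", "body": {
  "motion": [
    {"travel": [0,0,0],"dr": [0,0,0],"grip": 0.075},
    {"travel": [0,0,0],"dr": [0,0,0],"grip": 0.075},
    {"travel": [0,0,0],"dr": [0,0,0],"grip": 0.075},
    {"travel": [0,0,-0.01],"dr": [0,0,0],"grip": 0.075},
    {"travel": [0,0,-0.02],"dr": [0,0,0],"grip": 0.075},
    {"travel": [0,0,-0.03],"dr": [0,0,0],"grip": 0.075},
    {"travel": [0,0,-0.03],"dr": [0,0,0],"grip": 0.04},
    {"travel": [0,0,-0.03],"dr": [0,0,0],"grip": 0}
  ]
}}

```text
time_s: 18.85
tool_pos: [502.5, 138.6, 218.6]
ee_rot: [[-0.233, 0.973, 0.0], [0.973, 0.233, -0.0], [-0.0, 0.0, -1.0]]
ft_force: [1.2, 1.0, -0.2]
opening: 63.6
grip_force: 0.0
```

Emit:
{"method": "arm_command", "body": {
  "motion": [
    {"travel": [0.02,0.005,0],"dr": [0,0,0],"grip": 0},
    {"travel": [0.025,0.005,0],"dr": [0,0,0],"grip": 0},
    {"travel": [0.03,0.005,0],"dr": [0,0,0],"grip": 0},
    {"travel": [0.03,0.005,0],"dr": [0,0,0],"grip": 0},
    {"travel": [0.03,0.005,0],"dr": [0,0,0],"grip": 0},
    {"travel": [0.025,0.005,0],"dr": [0,0,0],"grip": 0},
    {"travel": [0.02,0.002,0],"dr": [0,0,0],"grip": 0},
    {"travel": [0,0,0],"dr": [0,0,0],"grip": 0}
  ]
}}

```text
time_s: 19.65
tool_pos: [490.7, 324.6, 216.8]
ee_rot: [[-0.237, 0.971, -0.0], [0.971, 0.237, 0.001], [0.001, -0.0, -1.0]]
ft_force: [-0.3, 0.6, -0.1]
opening: 1.4
grip_force: 0.0
```

```bash
python3 - <<'E'
from h import *
a=snap('top','t6.png');b=snap('scene','s6.png');st=robot.read_state();print(st['tool_pos'],st['opening'])
o=np.zeros((600,800,3),np.uint8);o[:,:400]=cv2.resize(b['image'][130:220,310:370+10],(400,514))[:1].repeat(600,0)*0
o[:300,:400]=cv2.resize(a['image'][160:250,100:220],(400,300));o[300:,:]=0
o[:,:]=o;o[:450,400:]=0
q=cv2.resize(b['image'][130:230,280:400],(400,333));o[:333,400:]=q
cv2.imwrite('pics/c7.png',o[:340])
E
```

```text
[491.75384932 320.73175282 216.86947442] 0.41109815969679225
```

View pics/c7.png

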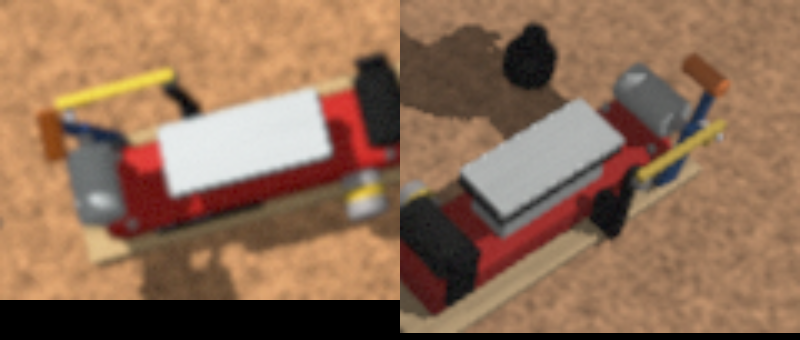

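Pad and plate are stacked square on the bed, with the plate's corners in the top crop at (160,128), (315,90), (330,155) and (172,195). Bar and pawl are clear. I'll check the plate against the bed numerically with the same camera.

```bash
python3 - <<'E'
import io,contextlib
with contextlib.redirect_stdout(io.StringIO()): exec(open('m.py').read())
def it(f,box,mask,z,s,n): rect(mask,box,s,z,n)
s=load('t6.png');h=cv2.cvtColor(s['image'],cv2.COLOR_BGR2HSV).astype(int)
m=((h[...,1]<60)&(h[...,2]>130)).astype(np.uint8);m[:,:146]=0
rect(m,(146,180,202,222),s,103,'plate top')
s=load('s6.png');h=cv2.cvtColor(s['image'],cv2.COLOR_BGR2HSV).astype(int)
m=((h[...,1]<60)&(h[...,2]>125)).astype(np.uint8);rect(m,(292,152,348,200),s,103,'plate scene')
st=robot.read_state();d=st['tool_pos'][:2]-[502.7,139];R=st['ee_rot'];print(st['tool_pos'],'bed y,x',d@R[:2,0],d@R[:2,1])
E
```

```text
plate top rect c [502.2 138.6] LxW 133.5 59.1 yaw of long axis from world y 13.8 centroid [501.8 138.6]
plate scene rect c [503.5 140.2] LxW 130.0 58.6 yaw of long axis from world y 13.2 centroid [504.5 138.3]
[491.75384932 320.73175282 216.86947442] bed y,x 179.2729569750677 31.740121520333002
```

Plate centre (502.2,138.6) at 13.8° matches the bed's (501.4 to 503.8, 138.9) at 13.8°. Next I descend on the outer side of the bar.

Emit:
{"method": "arm_command", "body": {
  "motion": [
    {"travel": [0,0,0.015],"dr": [0,0,0],"grip": 0},
    {"travel": [0,0,0.02],"dr": [0,0,0],"grip": 0},
    {"travel": [0,0,0.02],"dr": [0,0,0],"grip": 0},
    {"travel": [0,0,0.02],"dr": [0,0,0],"grip": 0},
    {"travel": [0,0,0.015],"dr": [0,0,0],"grip": 0},
    {"travel": [0,0,0],"dr": [0,0,0],"grip": 0},
    {"travel": [-0.005,0,0],"dr": [0,0,0],"grip": 0},
    {"travel": [-0.005,0,0],"dr": [0,0,0],"grip": 0}
  ]
}}

```text
time_s: 20.55
tool_pos: [494.9, 310.8, 127.9]
ee_rot: [[-0.232, 0.973, 0.001], [0.973, 0.232, 0.001], [0.0, 0.001, -1.0]]
ft_force: [-1.0, -0.4, -0.6]
opening: 0.4
grip_force: 0.0
```

Emit:
{"method": "arm_command", "body": {
  "motion": [
    {"travel": [-0.003,0,0],"dr": [0,0,0],"grip": 0},
    {"travel": [-0.003,0,0],"dr": [0,0,0],"grip": 0},
    {"travel": [-0.003,0,0],"dr": [0,0,0],"grip": 0},
    {"travel": [-0.003,0,0],"dr": [0,0,0],"grip": 0},
    {"travel": [-0.003,0,0],"dr": [0,0,0],"grip": 0},
    {"travel": [-0.003,0,0],"dr": [0,0,0],"grip": 0},
    {"travel": [0,0,0],"dr": [0,0,0],"grip": 0},
    {"travel": [0,0,0],"dr": [0,0,0],"grip": 0}
  ]
}}

```text
time_s: 21.35
tool_pos: [497.8, 297.1, 127.5]
ee_rot: [[-0.236, 0.972, 0.0], [0.972, 0.236, 0.004], [0.004, 0.001, -1.0]]
ft_force: [-2.7, 7.4, 4.9]
opening: 0.7
grip_force: 4.2
```

Contact at bed y=155, as expected, at about 8 N. I'll push on through the click.

Emit:
{"method": "arm_command", "body": {
  "motion": [
    {"travel": [-0.004,0,0],"dr": [0,0,0],"grip": 0},
    {"travel": [-0.004,0,0],"dr": [0,0,0],"grip": 0},
    {"travel": [-0.004,0,0],"dr": [0,0,0],"grip": 0},
    {"travel": [-0.004,0,0],"dr": [0,0,0],"grip": 0},
    {"travel": [-0.004,0,0],"dr": [0,0,0],"grip": 0},
    {"travel": [-0.004,0,0],"dr": [0,0,0],"grip": 0},
    {"travel": [-0.004,0,0],"dr": [0,0,0],"grip": 0},
    {"travel": [0,0,0],"dr": [0,0,0],"grip": 0}
  ]
}}

```text
time_s: 22.15
tool_pos: [505.3, 270.4, 128.1]
ee_rot: [[-0.236, 0.972, 0.002], [0.972, 0.236, 0.005], [0.005, 0.003, -1.0]]
ft_force: [-3.2, 10.0, 8.2]
opening: 0.6
grip_force: 5.2
```

Emit:
{"method": "arm_command", "body": {
  "motion": [
    {"travel": [-0.002,0,0],"dr": [0,0,0],"grip": 0},
    {"travel": [-0.002,0,0],"dr": [0,0,0],"grip": 0},
    {"travel": [-0.002,0,0],"dr": [0,0,0],"grip": 0},
    {"travel": [-0.002,0,0],"dr": [0,0,0],"grip": 0},
    {"travel": [0,0,0],"dr": [0,0,0],"grip": 0},
    {"travel": [0,0,0],"dr": [0,0,0],"grip": 0},
    {"travel": [0,0,0],"dr": [0,0,0],"grip": 0},
    {"travel": [0,0,0],"dr": [0,0,0],"grip": 0}
  ]
}}

```text
time_s: 22.95
tool_pos: [507.0, 263.4, 127.9]
ee_rot: [[-0.236, 0.972, 0.002], [0.972, 0.236, 0.005], [0.005, 0.003, -1.0]]
ft_force: [-1.4, 10.5, 5.6]
opening: 0.5
grip_force: 5.5
```

Emit:
{"method": "arm_command", "body": {
  "motion": [
    {"travel": [-0.002,0,0],"dr": [0,0,0],"grip": 0},
    {"travel": [-0.002,0,0],"dr": [0,0,0],"grip": 0},
    {"travel": [0,0,0],"dr": [0,0,0],"grip": 0},
    {"travel": [0,0,0],"dr": [0,0,0],"grip": 0},
    {"travel": [0,0,0],"dr": [0,0,0],"grip": 0},
    {"travel": [0,0,0],"dr": [0,0,0],"grip": 0},
    {"travel": [0,0,0],"dr": [0,0,0],"grip": 0},
    {"travel": [0,0,0],"dr": [0,0,0],"grip": 0}
  ]
}}

```text
time_s: 23.75
tool_pos: [508.0, 259.7, 127.7]
ee_rot: [[-0.237, 0.972, 0.002], [0.972, 0.237, 0.005], [0.005, 0.003, -1.0]]
ft_force: [-1.0, 12.1, 3.9]
opening: 0.2
grip_force: 5.8
```

```bash
python3 - <<'E'
from h import *
b=snap('scene','s7.png');s0=load('s6.png')
o=np.hstack([cv2.resize(x['image'][130:220,290:390],(400,360)) for x in(s0,b)]);cv2.imwrite('pics/c8.png',o)
st=robot.read_state();d=st['tool_pos'][:2]-[502.7,139];print(d@st['ee_rot'][:2,0],st['ft_force'])
E
```

```text
116.03701535994567 [-1.10694889 11.48659457  3.81408739]
```

View pics/c8.png

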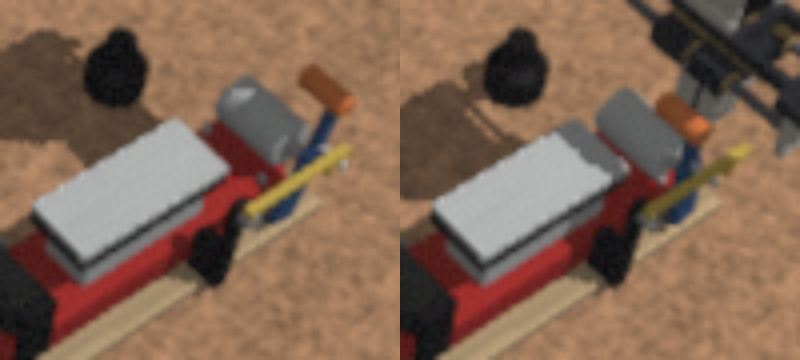

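The bar has moved about 39 mm inwards (≈0.35 rad). The pawl tip is at (347,150) in both crops, so it is back down, and the pad and plate haven't moved. The push is holding at about 12 N, so I'm handing in.

```bash
python3 -c "
from station import robot
print(robot.hand_in())"
```

```text
the job is handed in; nothing more can be done
None
```

I handed the job in at about 24 s of the 67 s limit, with no verdict returned: by the last measurements the pad and wear plate lie square on the bed, and the tensioner is held about 39 mm in (≈0.35 rad, past the click at 0.25) with the pawl down and about 12 N on the bar.

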